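# Push a keyed shaft home in a handwheel hub and hold it against the spring

### The arm

A 6-joint arm with a two-finger parallel gripper is mounted at the origin on the work surface. World frame = base frame: x ahead of the robot, y to its left, z up, the work surface at z = 0. Lengths are in mm, angles in rad, forces in N, time in s.
With the tool pointing down it reaches from about 275 to 750 mm from the base axis. Payload 10.2 kg.
Tool frame: the origin (TCP) lies at the very end of the fingers, on their centre line; the grasp point (between the pads) lies 19 mm behind it; z points along the fingers, y is the direction in which the jaws open and shut (so a half turn about z gives the same grasp; the last joint's range is limited). The gripper opens to 85 mm and grips with 20 to 120 N. Pads are 22 mm wide; open, the fingers measure 114 mm over their backs; the gripper's body (76 mm by 85 mm) begins 54 mm behind the grasp point. The pads swing forward as they close: fully open they stand 13 mm farther back than shut.
Start: joints at [1.126, 0.313, 1.498, -0, 1.331, -0.223], TCP at [115.505, 512.142, 231.294] pointing down, gripper open.
Joint ranges: [-2.94, 2.94], [-0.97, 2.17], [0.19, 2.56], [-1.23, 4.37], [0.02, 3.11], [-2.88, 2.88]. Speed limits (rad/s): [2.39, 2.39, 3.01, 3.14, 3.14, 3.14].

### API

Orientations are given as a unit quaternion [w, x, y, z].
In Python, from rig import readout, cams, finish_job gives the robot as it stands. The module is installed in compiled form; this text tells all that it offers.
- The arm moves only by the tool carry_out, never from a script. Its argument "steps" is one flat list of numbers, 7 for each row, row after row: the shift along the tool's x, y, z in cm, then the turn, a rotation vector about the tool's x, y, z in units of 5 degrees (1.0 is 5 degrees), then the opening, from -1 (shut) to 1 (fully open), so that 0 is half open. In form: [x, y, z, ax, ay, az, hand, x, y, z, ax, ay, az, hand, ...]. A call has 1 to 20 rows; each row shifts and turns the commanded pose from where the row before left it, along the tool's axes as they then stand; what a row does not reach is not made up. A row lasts 1/12 s, in which the tool goes at most 41.7 mm and 7.16 degrees, less where a joint would pass 70% of its speed; a pose out of reach is approached as far as the arm can. A call with a gripper value outside its range is refused whole. The fingers move at their own pace and stop on an object; "grip_force" is the grip in N (left out, the last holds). Time passes only in rows, so rows that do not move let the fingers close. It gives the time, the measured TCP pose, the force and the opening at its end, in the units of the state.
- readout.sense(): the state, without advancing time (a new reading comes with each control period).
- cams.capture(name): name is "scene" or "top"; returns the picture (400x640x3 uint8, red, green, blue); there is no depth.
- cams.calibration(name): a dict with "fx", "fy", "cx", "cy" (pixels), "R" (3x3) and "t" (3): a world point X has camera coordinates R X + t. Camera axes: x right, y down, z forward; pixel columns grow to the right and rows downward; lengths in mm; the calibration is good to about 2 mm. A picture is of the moment at which its call begins. calibration takes no time and is no camera call.
- finish_job(): hands the job in, once; it reports no verdict.
The state is a dict: "time_s": time; "joints": joint angles; "dq": joint speeds; "tau": joint torques, N m; "eef_pos": TCP position; "ee_rot": TCP orientation; "force": force on the tool from outside, world axes, zero at the start; "wrist_torque": the same for the moment, N m; "grip_width": opening from 0.0 (shut) to 1.0 (fully open).
Only numpy, scipy, OpenCV 4.12 (cv2) and the standard library are available. Lean on these libraries where they do the work, as an engineer would, in place of code of your own. Each camera call takes 0.05 s, during which the arm holds its last target.

### The job

Take the shaft that has the key and the collar out of the wooden block and push its keyed end down into the hub of the handwheel held in the vice: turn it until the key slips into the keyway, then keep pushing against the hub's spring until the collar sits flush on the hub. Finish while still gripping the shaft and pressing it fully home, do not let go, because I will run in the hub's locking screw while you hold it. Leave the other two shafts standing in the block and everything else on the bench where it lies.

Things in the scene. Friction and masses are not known exactly. Their poses are not given: they have to be found in the camera images.
- keyed_shaft: the shaft to fit: bright steel, 24 mm thick, 122 mm long, about 0.5 kg, upright in one of the wooden block's three pockets, foot down. Origin: centre of its foot; z up its axis, x towards its key. Heights above the foot: plain pilot 0 to 14 mm (3 mm chamfer), key 14 to 44, collar of 38 mm diameter 46 to 54, round journal of 24 mm (grip here) 54 to 104, flatted end 104 to 122
- shaft_shoulder (a point): on the axis of the keyed shaft at the underside of its collar, 46 mm above its foot; same axes as the shaft
- shaft_grip (a point): on the axis of the keyed shaft, 80 mm above its foot: middle of the grip zone; x towards the key. Above it, the top 18 mm of the shaft has one flat milled on it, 7 mm from the axis, on the same side as the key, so that from above the flat shows where the key is
- shaft_key (a point): middle of the shaft's key, 29 mm above the foot and 14 mm from the axis. The key is a dark steel bar 8 mm wide and 30 mm tall, standing 4 mm proud of the shaft (its outer face 16 mm from the axis)
- handwheel: bright cast handwheel, 167 mm over its rim, lying level, held fast by its hub in the vice (it does not move). Origin: centre of the hub's underside, 50 mm above the bench; z up, x towards the keyway. Hub 48 mm in diameter, 65 mm tall; rim and three spokes lie lower than its top face (rim top 106 mm above the bench)
- hub_mouth (a point): centre of the bore's mouth on the hub's top face, 115 mm above the bench; z up the axis, x towards the keyway. Bore 25.6 mm in diameter, with one keyway 9.6 mm wide, reaching 17.2 mm from the axis, all the way down. With the shaft home the collar lies on this face and the foot is 46 mm below it; with the key beside the keyway the shaft stops with its foot only 14 mm below it
- hub_spring (a joint): travel in m of the sprung brass follower inside the bore: 0 free (its top 34 mm below the bore's mouth), 0.012 when the shaft's collar is home on the hub, 0.014 at most. It pushes the shaft's foot up with about 8 N at first touch and 14 N when home, more than the shaft's weight, so a shaft that is let go comes back up
- vice: grey machine vice, 100 mm wide (144 mm over its clamping lugs), 243 mm long, jaw tops 85 mm above the bench, fixed; origin under its centre, screw along its x axis. The handwheel's axis stands over its origin
- rack: hardwood block, 75 x 245 x 40 mm, fixed, with three pockets 85 mm apart in a row along its y axis, 25.5 mm diameter and 12 mm deep, one shaft standing in each (foot 28 mm above the bench); origin under its centre
- plain_shaft: another shaft standing in the block, to be left there: plain round 24 mm, 142 mm long, no key, no collar; origin at its foot
- pinion_shaft: another shaft standing in the block, to be left there: 24 mm, 110 mm long, with gear teeth of 46 mm diameter from 30 to 52 mm above its foot, no key; origin at its foot
- oil_can: bystander: squat aluminium oil can with a slim spout, 60 mm across, 128 mm tall; origin under its centre
- bush: bystander: brass bush, 36 mm across, 26 mm tall, standing on end; origin under its centre
- hex_key: bystander: L-shaped hexagon key, 6 mm thick, legs 90 and 29 mm, lying flat beside the vice; origin under the middle of the long leg
- spare_key: bystander: loose piece of key steel, 8 x 40 x 8 mm, lying in front of the wooden block; origin under its centre
- spanner: bystander: flat steel spanner, 190 mm long, 8 mm thick; origin under its middle, x along it
- mallet: bystander: mallet with black faces and a wooden handle lying along its y axis, 240 mm long, its head 90 mm across and 44 mm high; origin under its middle
- crank_knob: bystander: black turned handle for the handwheel's rim, lying, 98 mm long, 27 mm thick; origin under its middle
- parts_tin: bystander: open aluminium tin of screws, 100 x 140 x 35 mm; origin under its centre
Not all that is in view belongs to the job. Leave any orange or purple look-alike of the keyed_shaft alone.

How it is judged (in metres and radians):
On the way, in this order (a step that is already met when the one before it is completed fails the run):
1. the keyed shaft is lifted out of the wooden block in the gripper (its foot more than 60 mm above the bench) (height (world z) of keyed_shaft above 0.06 m and contact force between the fingers and keyed_shaft above 2 N), for 0.2 s.
2. the shaft stands upright in the bore and its key has slipped into the keyway (collar less than 25 mm above the hub) (z of shaft_shoulder in the frame of hub_mouth between -0.01 and 0.025 m and angle between the x axis of keyed_shaft and the x axis of hub_mouth, either way round below 0.15 rad and horizontal distance between shaft_shoulder and hub_mouth below 0.003 m and angle between keyed_shaft's own z axis and vertical below 0.06 rad), for 0.1 s.
At the end, for the whole second after the job is handed in: key in the keyway, shaft upright within 0.06 rad, within 3 mm of the bore axis, collar within 2 mm of the hub face, follower pressed in over 9.5 mm; at rest, still gripped (over 3 N, grasp point within 45 mm of shaft_grip); the other two shafts stand in the block (z of shaft_shoulder in the frame of hub_mouth between -0.004 and 0.002 m and horizontal distance between shaft_shoulder and hub_mouth below 0.003 m and angle between keyed_shaft's own z axis and vertical below 0.06 rad and angle between the x axis of keyed_shaft and the x axis of hub_mouth, either way round below 0.15 rad and value of joint hub_spring above 0.0095 m and contact force between the fingers and keyed_shaft above 3 N and distance between the grasp point and shaft_grip below 0.045 m and linear speed of keyed_shaft below 0.02 m/s and height (world z) of each of plain_shaft, pinion_shaft below 0.04 m and angle between each of plain_shaft, pinion_shaft's own z axis and vertical below 0.2 rad); the arm keeps its last pose, push and grip.
It fails at once if one of the other two shafts in the block is moved by more than 30 mm (distance of any of plain_shaft, pinion_shaft from where it was at the start of the episode above 0.03 m).
It fails at once if one of the loose things lying on the bench is moved by more than 30 mm (distance of any of oil_can, bush, hex_key, spare_key, spanner, mallet, crank_knob, parts_tin from where it was at the start of the episode above 0.03 m).
It also fails if it takes over 48 s, if anything falls off the work surface, if the arm or the gripper's body presses on something with over 40 N, if the wrist force passes 120 N, or if a joint passes its speed limit or range.

## Working session

There is one attempt and no reset: what is moved stays moved. The work goes in short steps, Python scripts to look and compute and a tool call to move; the robot and the scene stay as the last step left them, time stands still between calls to the robot, and variables do not carry over. Pictures are saved under pics/ and viewed, and the job is handed in when it is done.

Besides the shell and the picture viewer there is one more tool, called after "Request:" as name(argument=value, ...) on one line, values as JSON. carry_out: Moves the arm, as the interface text tells. Its arguments: {"type":"object","properties":{"steps":{"type":"array","items":{"type":"number"}},"grip_force":{"type":"number"}},"required":["steps"]}

```bash
mkdir -p pics; python3 - <<'E'
from rig import readout,cams
import cv2,json
print(readout.sense())
for n in("scene","top"):
    cv2.imwrite(f"pics/{n}0.png",cams.capture(n)[:,:,::-1]); print(n,cams.calibration(n))
E
```

```text
{'time_s': 0.0, 'joints': array([ 1.12560491e+00,  3.13430807e-01,  1.49845233e+00, -1.51496644e-05,
        1.33099410e+00, -2.23416344e-01]), 'dq': array([ 2.69329381e-05, -2.41709266e-03,  2.15568181e-03,  5.19973608e-04,
        5.11738365e-04, -8.49450483e-04]), 'tau': array([ 2.28743966e-04, -4.12260783e+01, -2.59740758e+01, -1.26809587e-04,
        4.07494430e-03,  5.30253601e-07]), 'eef_pos': array([115.38782978, 511.89347411, 230.73915906]), 'ee_rot': array([-2.03793255e-04,  1.10658615e-01,  9.93858269e-01, -6.09146170e-04]), 'force': array([-0.08151542,  0.27049945,  0.07625154]), 'wrist_torque': array([0.0311545 , 0.02587312, 0.06211524]), 'grip_width': 1.0001470325111248}
scene {'fx': 425.2714078130106, 'fy': 425.2714078130106, 'cx': 313.57224420186617, 'cy': 199.38873370501372, 'R': array([[-0.7385069 ,  0.67419956, -0.0079067 ],
       [ 0.58010715,  0.62937568, -0.51707054],
       [-0.34363244, -0.38644689, -0.85590627]]), 't': array([ 430.36103165, -314.84067151, 1246.04143785])}
top {'fx': 439.9084776302886, 'fy': 439.9084776302886, 'cx': 315.1904958645813, 'cy': 198.04866582479113, 'R': array([[ 0.00571947, -0.99985825, -0.01583545],
       [-0.99787563, -0.00467901, -0.06497952],
       [ 0.06489622,  0.01617345, -0.99776094]]), 't': array([ 19.44559273, 591.2458958 , 928.55679398])}
```

View pics/scene0.png

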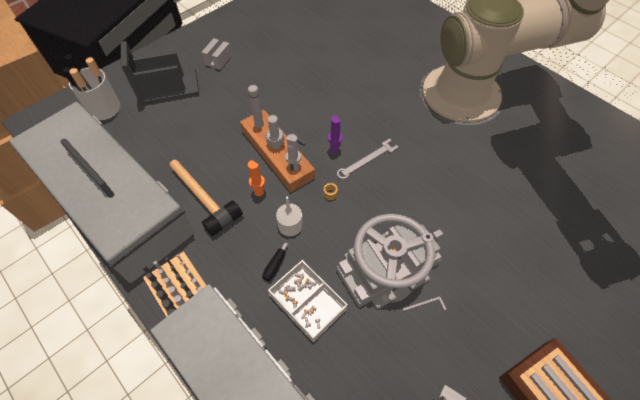

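View pics/top0.png

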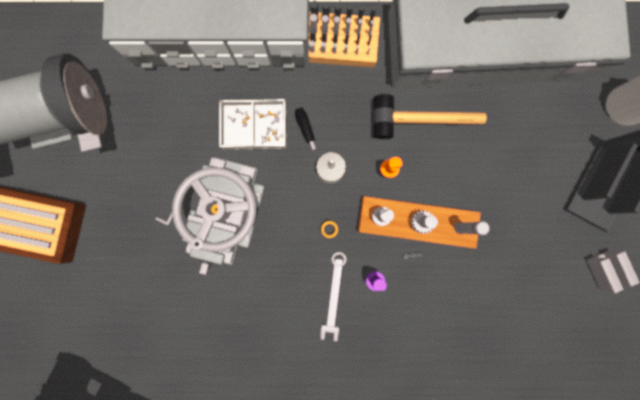

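```bash
python3 - <<'E'
import cv2
t=cv2.imread("pics/top0.png");s=cv2.imread("pics/scene0.png")
r=lambda im,x0,x1,y0,y1,k,n:cv2.imwrite("pics/"+n,cv2.resize(im[y0:y1,x0:x1],None,fx=k,fy=k,interpolation=cv2.INTER_CUBIC))
r(t,350,440,180,250,8,"c1.png");r(t,160,270,150,280,4.5,"c2.png")
r(s,240,320,110,190,7,"c3.png");r(s,340,450,200,310,5,"c4.png")
E
```

```text
(no output)
```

View pics/c1.png

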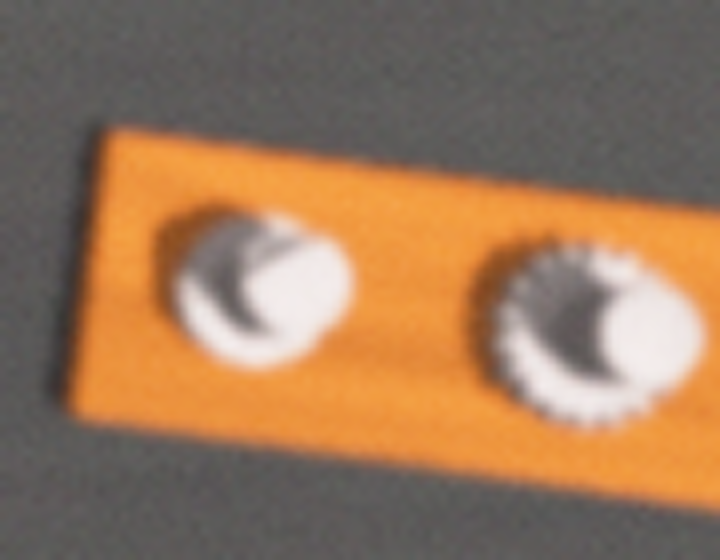

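View pics/c2.png

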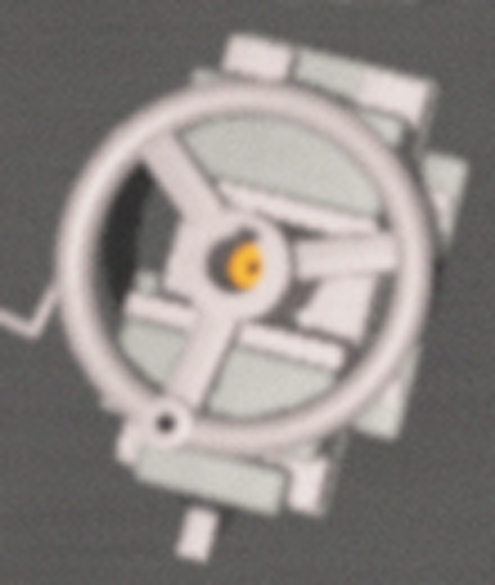

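View pics/c3.png

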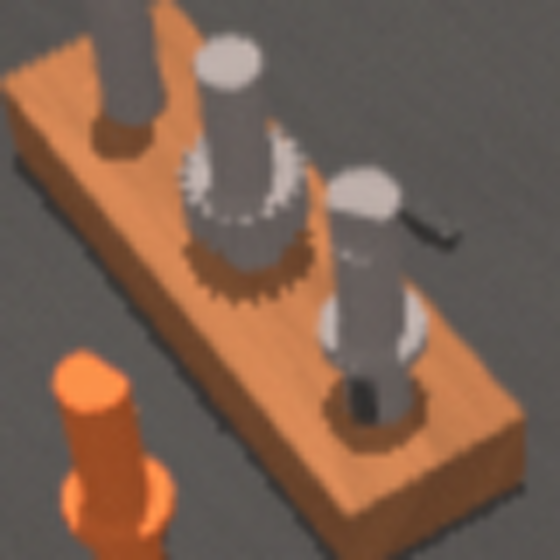

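View pics/c4.png

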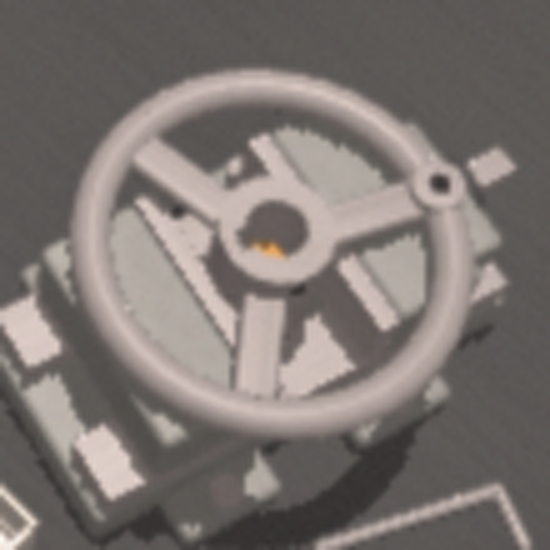

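```bash
cat >h.py <<'E'
import numpy as np,cv2
from rig import readout,cams
C={n:cams.calibration(n) for n in("scene","top")}
def proj(n,P):
    c=C[n];q=np.atleast_2d(P)@np.array(c["R"]).T+c["t"]
    return np.c_[c["fx"]*q[:,0]/q[:,2]+c["cx"],c["fy"]*q[:,1]/q[:,2]+c["cy"]]
def back(n,u,v,z):
    c=C[n];R=np.array(c["R"]);o=-R.T@c["t"];d=R.T@np.array([(u-c["cx"])/c["fx"],(v-c["cy"])/c["fy"],1])
    return o+d*(z-o[2])/d[2]
def circ(x,y,z,r,n=60):
    a=np.linspace(0,2*np.pi,n,endpoint=False);return np.c_[x+r*np.cos(a),y+r*np.sin(a),0*a+z]
def overlay(im,n,curves,box,k,out):
    x0,x1,y0,y1=box
    b=cv2.resize(im[y0:y1,x0:x1],None,fx=k,fy=k,interpolation=cv2.INTER_CUBIC)
    for P,col in curves:
        p=(proj(n,P)-[x0,y0]+.5)*k-.5
        cv2.polylines(b,[np.round(p).astype(int)],False,col,1,cv2.LINE_AA)
    cv2.imwrite("pics/"+out,b)
E
python3 - <<'E'
from h import *
# crop px -> image px
f=lambda x,y,x0,y0,k:((x+.5)/k-.5+x0,(y+.5)/k-.5+y0)
print("shaft top: top",back("top",*f(303,283,350,180,8),150),"scene",back("scene",*f(365,195,240,110,7),150))
print("collar top",back("top",*f(256,290,350,180,8),82))
print("hub top",back("top",*f(238,265,160,150,4.5),115),"scene",back("scene",*f(277,230,340,200,5),115))
print("rim: ",back("top",*f(245,266,160,150,4.5),106))
t=cv2.imread("pics/top0.png");s=cv2.imread("pics/scene0.png")
overlay(t,"top",[],(190,240,185,235),12,"d1.png")
overlay(s,"scene",[],(375,415,225,265),14,"d2.png")
E
```

```text
shaft top: top [ 551.99374461 -113.28993298  150.        ] scene [ 549.98672438 -108.1049969   150.        ]
collar top [ 552.04669602 -111.59779204   82.        ]
hub top [563.65199158 220.22338977 115.        ] scene [562.76958991 225.69764533 115.        ]
rim:  [563.5916585  219.40631571 106.        ]
```

View pics/d1.png

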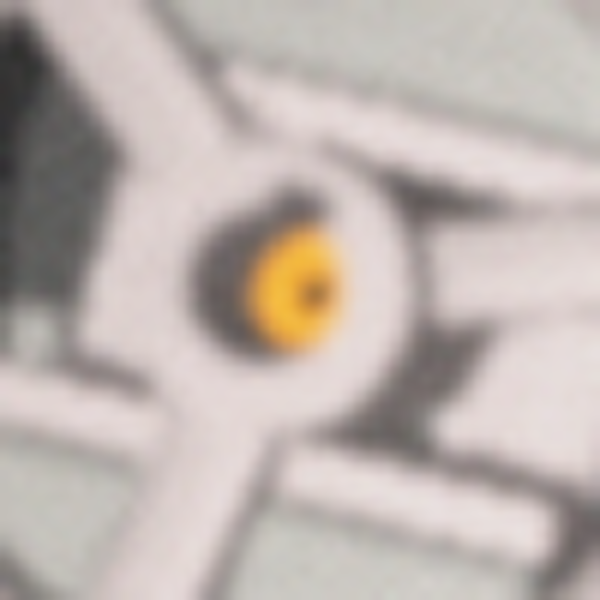

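View pics/d2.png

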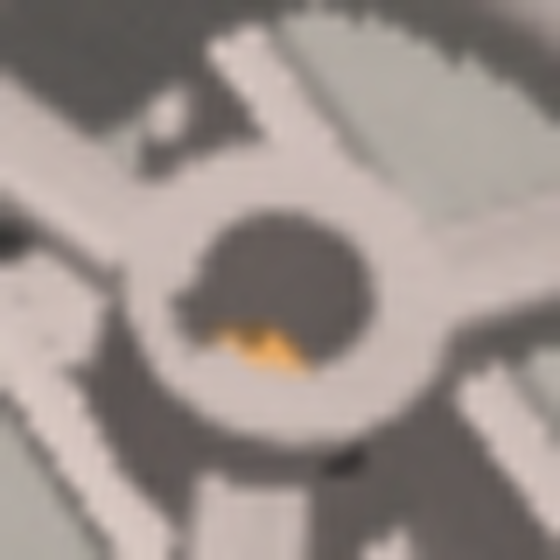

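```bash
cat >ov.py <<'E'
from h import *
import sys
def shaftc(x,y,az,zf=28):
    a=np.radians(az);u=np.array([np.cos(a),np.sin(a)]);w=np.array([-u[1],u[0]])
    k=lambda d,l,z:[*(np.array([x,y])+d*u+l*w),zf+z]
    R,G,B=(0,0,255),(0,200,0),(255,0,0)
    return [(circ(x,y,zf+122,12),R),(circ(x,y,zf+54,19),G),([k(7,-9.7,122),k(7,9.7,122)],B),
      ([k(16,-4,14),k(16,4,14),k(16,4,44),k(16,-4,44),k(16,-4,14)],B)]
def hubc(x,y,az):
    a=np.radians(az);u=np.array([np.cos(a),np.sin(a)]);w=np.array([-u[1],u[0]])
    k=lambda d,l:[*(np.array([x,y])+d*u+l*w),115]
    return [(circ(x,y,115,24),(0,0,255)),(circ(x,y,115,12.8),(0,200,0)),([k(11.9,-4.8),k(17.2,-4.8),k(17.2,4.8),k(11.9,4.8)],(255,0,0))]
E
python3 - <<'E'
from ov import *
t=cv2.imread("pics/top0.png");s=cv2.imread("pics/scene0.png")
overlay(t,"top",shaftc(552,-112.8,38),(360,410,190,240),12,"e1.png")
overlay(s,"scene",shaftc(550,-108,38),(275,320,125,180),11,"e2.png")
overlay(t,"top",hubc(563.6,220,-25),(190,240,185,235),12,"e3.png")
overlay(s,"scene",hubc(562.8,225.5,-25),(375,415,225,265),14,"e4.png")
E
cd pics; python3 -c "
import cv2,numpy as np
i=[cv2.resize(cv2.imread(f'e{k}.png'),(500,500) if k!=2 else (450,550)) for k in (1,2,3,4)]
p=lambda a:cv2.copyMakeBorder(a,0,550-a.shape[0],0,0,cv2.BORDER_CONSTANT)
cv2.imwrite('ea.png',np.hstack([cv2.resize(p(x),None,fx=.8,fy=.8) for x in i[:2]]));cv2.imwrite('eb.png',cv2.resize(np.hstack(i[2:]),(800,400)))"
```

```text
(no output)
```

View pics/ea.png

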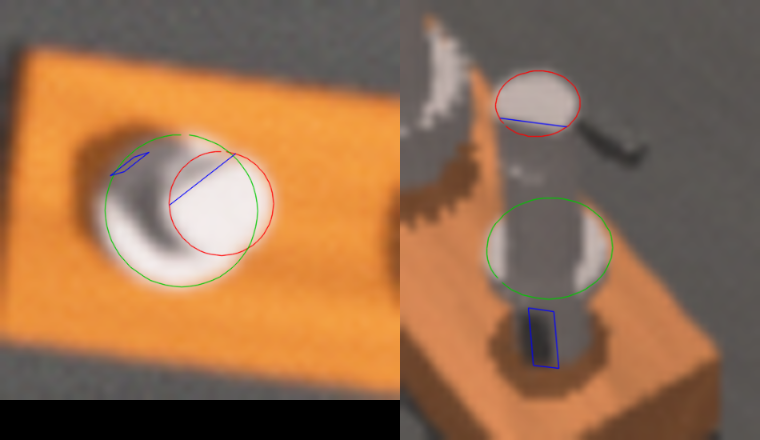

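View pics/eb.png

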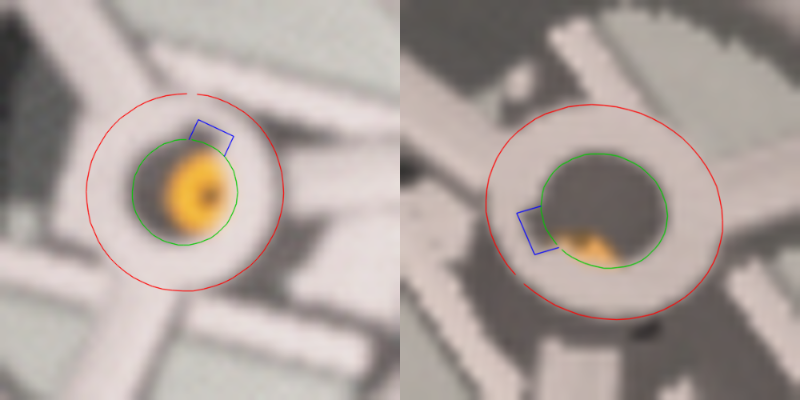

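Request:
carry_out(steps=[0, 0, 0, 0, 0, 1.32, 0.4, 0, 0, 0, 0, 0, 1.32, 0.4, 0, 0, 0, 0, 0, 1.32, 0.4, 0, 0, 0, 0, 0, 1.32, 0.4, 0, 0, 0, 0, 0, 1.32, 0.4, 0, 0, 0, 0, 0, 1.32, 0.4, 0, 0, 0, 0, 0, 1.32, 0.4, 0, 0, 0, 0, 0, 1.32, 0.4, 0, 0, 0, 0, 0, 1.32, 0.4, 0, 0, 0, 0, 0, 1.32, 0.4, 0, 0, 0, 0, 0, 1.32, 0.4, 0, 0, 0, 0, 0, 1.32, 0.4, 0, 0, 0, 0, 0, 1.32, 0.4, -2.2, 2.1, 0, 0, 0, 0, 0.4, -2.2, 2.1, 0, 0, 0, 0, 0.4, -2.2, 2.1, 0, 0, 0, 0, 0.4, -2.2, 2.1, 0, 0, 0, 0, 0.4, -2.2, 2.1, 0, 0, 0, 0, 0.4, -2.2, 2.1, 0, 0, 0, 0, 0.4, -2.2, 2.1, 0, 0, 0, 0, 0.4])

```text
time_s: 1.77
eef_pos: [238.5, 336.7, 231.1]
ee_rot: [-0.0, 0.758, 0.653, -0.0]
force: [1.4, -0.4, 0.5]
grip_width: 0.7
```

Request:
carry_out(steps=[-2.2, 2.09, 0, 0, 0, 0, 0.4, -2.2, 2.09, 0, 0, 0, 0, 0.4, -2.2, 2.09, 0, 0, 0, 0, 0.4, -2.2, 2.09, 0, 0, 0, 0, 0.4, -2.2, 2.09, 0, 0, 0, 0, 0.4, -2.2, 2.09, 0, 0, 0, 0, 0.4, -2.2, 2.09, 0, 0, 0, 0, 0.4, -2.2, 2.09, 0, 0, 0, 0, 0.4, -2.2, 2.09, 0, 0, 0, 0, 0.4, -2.2, 2.09, 0, 0, 0, 0, 0.4, -2.2, 2.09, 0, 0, 0, 0, 0.4, -2.2, 2.09, 0, 0, 0, 0, 0.4, -2.2, 2.09, 0, 0, 0, 0, 0.4, -2.2, 2.09, 0, 0, 0, 0, 0.4, -2.2, 2.09, 0, 0, 0, 0, 0.4, -2.2, 2.09, 0, 0, 0, 0, 0.4, -2.2, 2.09, 0, 0, 0, 0, 0.4, -2.2, 2.09, 0, 0, 0, 0, 0.4, 0, 0, 2, 0, 0, 0, 0.4, 0, 0, 2, 0, 0, 0, 0.4])

```text
time_s: 3.43
eef_pos: [552.2, -110.7, 190.6]
ee_rot: [0.0, 0.758, 0.652, 0.0]
force: [-0.4, 0.2, 0.1]
grip_width: 0.697
```

```bash
python3 - <<'E'
from ov import *
print(readout.sense()["eef_pos"],readout.sense()["joints"])
for n,b in(("scene",(220,340,60,180)),("top",(330,450,150,270))):
    im=cams.capture(n)[:,:,::-1];cv2.imwrite(f"pics/{n}1.png",im)
    p=readout.sense()["eef_pos"]
    print(proj(n,p))
    overlay(im,n,[(circ(p[0],p[1],p[2],3),(0,255,255))],b,3.3,f"f_{n}.png")
a=np.hstack([cv2.imread(f"pics/f_{n}.png") for n in C]);cv2.imwrite("pics/f1.png",a)
E
```

```text
[ 552.24226372 -110.67302647  190.56672736] [-4.05758614e-01  4.28939260e-01  1.44143594e+00 -3.25462478e-05
  1.27020309e+00 -2.55473379e-01]
[[290.46764708 126.71364487]]
[[388.150404   215.37944572]]
```

View pics/f1.png

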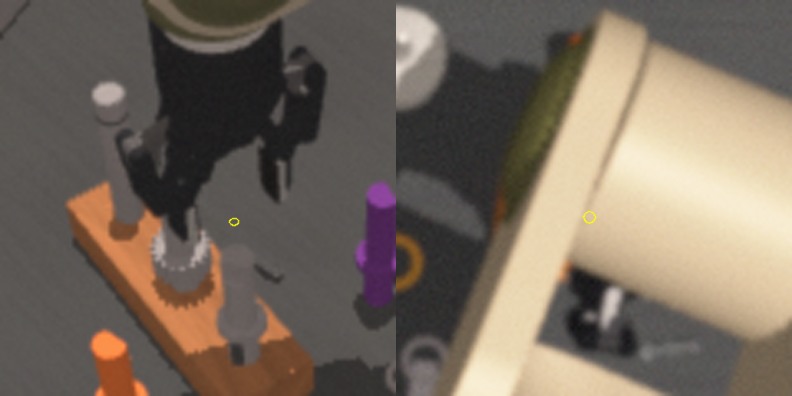

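Request:
carry_out(steps=[0, -0.1, 2, 0, 0, 0, 0.4, 0, 0, 2, 0, 0, 0, 0.4, 0, 0, 2, 0, 0, 0, 0.4, 0, 0, 2, 0, 0, 0, 0.4, 0, 0, 1.5, 0, 0, 0, 0.4, 0, 0, 0.6, 0, 0, 0, 0.4, 0, 0, 0, 0, 0, 0, 0.4, 0, 0, 0, 0, 0, 0, 0.4], grip_force=60)

```text
time_s: 4.2
eef_pos: [551.1, -109.1, 91.5]
ee_rot: [0.001, 0.758, 0.653, 0.0]
force: [-0.7, -0.0, 0.7]
grip_width: 0.698
```

```bash
python3 - <<'E'
from ov import *
n="scene"
im=cams.capture(n)[:,:,::-1]
overlay(im,n,[],(220,340,80,190),6,"g1.png")
print(readout.sense()["eef_pos"])
E
```

```text
[ 551.27441066 -109.24728078   91.75052751]
```

View pics/g1.png

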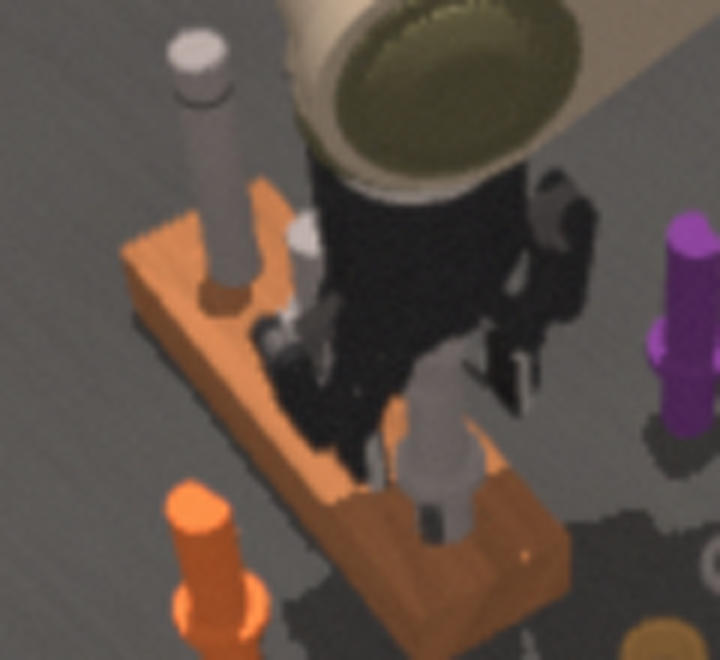

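Request:
carry_out(steps=[0, 0, 0.1, 0, 0, 0, -0.2, 0, 0, 0, 0, 0, 0, -1, 0, 0, 0, 0, 0, 0, -1, 0, 0, 0, 0, 0, 0, -1, 0, 0, 0, 0, 0, 0, -1, 0, 0, 0, 0, 0, 0, -1, 0, 0, 0, 0, 0, 0, -1], grip_force=70)

```text
time_s: 4.83
eef_pos: [550.9, -109.2, 90.0]
ee_rot: [0.001, 0.758, 0.653, 0.0]
force: [-1.3, -0.4, 5.6]
grip_width: 0.26
```

Request:
carry_out(steps=[0, 0, -1, 0, 0, 0, -1, 0, 0, -1, 0, 0, 0, -1, 0, 0, -1, 0, 0, 0, -1, 0, 0, -2, 0, 0, 0, -1, 0, 0, -2, 0, 0, 0, -1, 0, 0, -2, 0, 0, 0, -1, 0, 0, -2, 0, 0, 0, -1, 0, 0, -2, 0, 0, 0, -1, 0, 0, 0, 0, 0, 0, -1, 0, 0, 0, 0, 0, 0, -1])

```text
time_s: 5.67
eef_pos: [550.6, -109.1, 219.8]
ee_rot: [0.001, 0.758, 0.653, 0.0]
force: [-0.3, -0.5, -4.8]
grip_width: 0.263
```

```bash
python3 - <<'E'
from ov import *
n="scene"
im=cams.capture(n)[:,:,::-1]
overlay(im,n,[],(200,350,30,190),3.7,"g2.png")
print(readout.sense())
E
```

```text
{'time_s': 5.7167, 'joints': array([-4.04216489e-01,  4.02099199e-01,  1.40613127e+00,  2.82329787e-05,
        1.33471928e+00, -2.55734513e-01]), 'dq': array([-0.0008812 ,  0.02006525,  0.01899136, -0.00168188, -0.00171754,
        0.00023473]), 'tau': array([ 6.73087081e-02, -4.99062538e+01, -2.91056800e+01, -5.97338512e-03,
        1.66573824e-02, -1.35909327e-04]), 'eef_pos': array([ 550.1250915 , -108.82661915,  218.49259538]), 'ee_rot': array([-6.15424136e-04,  7.57609069e-01,  6.52708233e-01, -2.86130432e-04]), 'force': array([ 0.34234967, -0.47541063, -4.27519037]), 'wrist_torque': array([0.01263082, 0.01469835, 0.0130473 ]), 'grip_width': 0.26417787464054904}
```

View pics/g2.png

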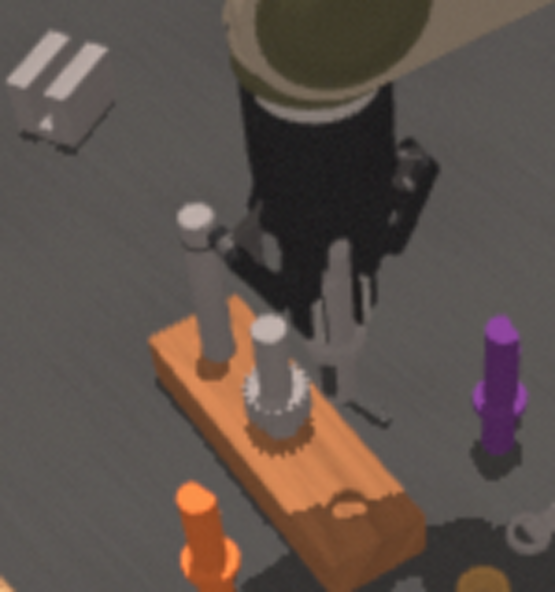

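Request:
carry_out(steps=[0, 0, 0, 0, 0, 1.18, -1, 0, 0, 0, 0, 0, 1.18, -1, 0, 0, 0, 0, 0, 1.18, -1, 0, 0, 0, 0, 0, 1.18, -1, 0, 0, 0, 0, 0, 1.18, -1, 0, 0, 0, 0, 0, 1.18, -1, 0, 0, 0, 0, 0, 1.18, -1, 0, 0, 0, 0, 0, 1.18, -1, 0, 0, 0, 0, 0, 1.18, -1, 0, 0, 0, 0, 0, 1.18, -1])

```text
time_s: 6.55
eef_pos: [549.9, -108.8, 217.4]
ee_rot: [-0.001, 0.981, 0.193, -0.001]
force: [0.3, -0.4, -4.6]
grip_width: 0.262
```

Request:
carry_out(steps=[0.5, -1.17, 0, 0, 0, 0, -1, 1.07, -2.33, 0, 0, 0, 0, -1, 1.07, -2.33, 0, 0, 0, 0, -1, 1.07, -2.33, 0, 0, 0, 0, -1, 1.07, -2.33, 0, 0, 0, 0, -1, 1.07, -2.33, 0, 0, 0, 0, -1, 1.07, -2.33, 0, 0, 0, 0, -1, 1.07, -2.33, 0, 0, 0, 0, -1, 1.07, -2.33, 0, 0, 0, 0, -1, 1.07, -2.33, 0, 0, 0, 0, -1, 1.07, -2.33, 0, 0, 0, 0, -1, 1.07, -2.33, 0, 0, 0, 0, -1, 1.07, -2.33, 0, 0, 0, 0, -1, 0.55, -1.17, 0, 0, 0, 0, -1, 0, 0, 0, 0, 0, 0, -1, 0, 0, 0, 0, 0, 0, -1, 0, 0, 0, 0, 0, 0, -1])

```text
time_s: 7.97
eef_pos: [562.8, 223.3, 218.7]
ee_rot: [0.0, 0.981, 0.195, -0.001]
force: [0.8, 0.1, -4.7]
grip_width: 0.262
```

```bash
python3 - <<'E'
from ov import *
p=readout.sense();print(p["eef_pos"],p["ee_rot"],p["joints"])
p=p["eef_pos"]
for n in C: cv2.imwrite(f"pics/{n}2.png",cams.capture(n)[:,:,::-1])
im=cv2.imread("pics/scene2.png")
overlay(im,"scene",[],(335,455,170,290),5,"g3.png")
overlay(cv2.imread("pics/top2.png"),"top",[],(150,270,140,260),4,"g4.png")
E
```

```text
[562.80249081 223.29294683 218.72922418] [ 1.80019786e-04  9.80768444e-01  1.95173911e-01 -6.09849190e-04] [ 1.84583956e-01  5.01926376e-01  1.25538940e+00 -3.80990811e-04
  1.38549224e+00  1.36258109e+00]
```

View pics/g3.png

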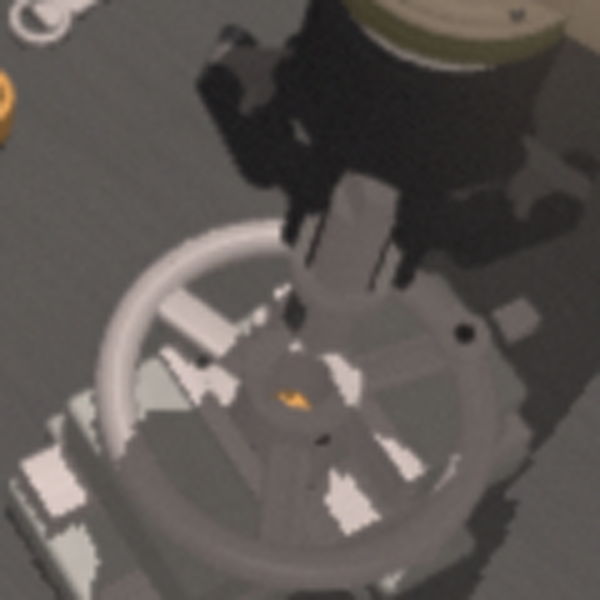

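View pics/g4.png

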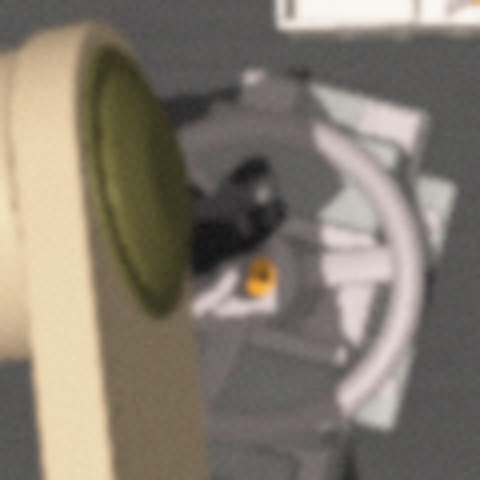

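```bash
cat > o2.py <<'E'
from ov import *
def show(f,x,y,az,zf,out,box=(370,430,195,265),k=8):
    cv=shaftc(x,y,az,zf)
    cv+=[(circ(x,y,zf+46,19),(0,200,0)),(circ(x,y,zf+3,12),(255,255,0)),(circ(x,y,zf+104,12),(0,165,255))]
    R=C["scene"]["R"][0]; w=np.array([R[0],R[1]])/np.hypot(R[0],R[1])
    for s in(-1,1):
        cv.append(([[x+s*12*w[0],y+s*12*w[1],zf+3],[x+s*12*w[0],y+s*12*w[1],zf+122]],(255,0,255)))
    overlay(cv2.imread(f),"scene",cv+hubc(562.8,225.5,-25),box,k,out)
E
python3 - <<'E'
from o2 import *
show("pics/scene2.png",562.8,225.5,-25,157,"g5.png")
E
```

```text
(no output)
```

View pics/g5.png

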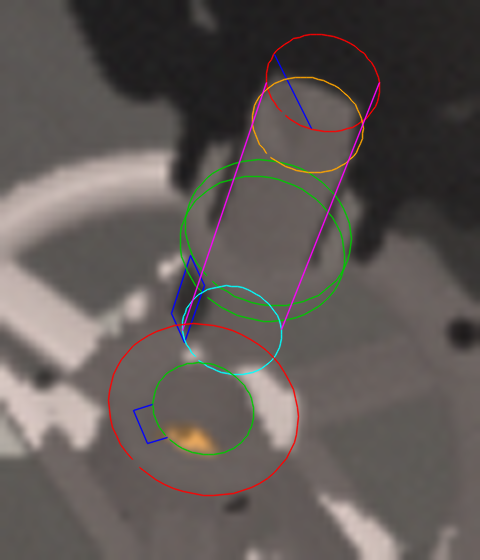

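```bash
python3 - <<'E'
from o2 import *
im=cv2.imread("pics/scene2.png");im=np.clip(255*(im/160.)**.7,0,255).astype(np.uint8);cv2.imwrite("pics/s2e.png",im)
overlay(im,"scene",[],(370,430,195,265),8,"g6.png")
show("pics/s2e.png",562.8,225.5,-25,157,"g7.png")
cv2.imwrite("pics/g8.png",cv2.resize(np.hstack([cv2.imread("pics/g6.png")[:450,50:430],cv2.imread("pics/g7.png")[:450,50:430]]),None,fx=1.05,fy=1.05))
E
```

```text
(no output)
```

View pics/g8.png

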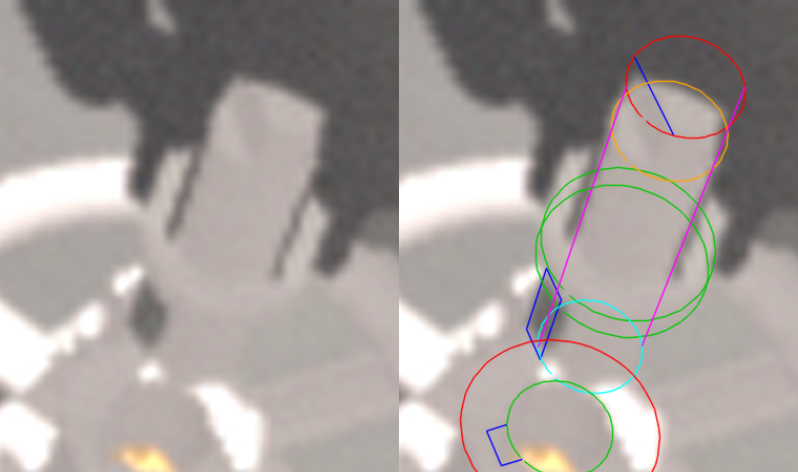

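Request:
carry_out(steps=[0, 0, 1.2, 0, 0, 0, -1, 0, 0, 1.2, 0, 0, 0, -1, 0, 0, 1.0, 0, 0, 0, -1, 0, 0, 0.2, 0, 0, 0, -1, 0, 0, 0, 0, 0, 0, -1])

```text
time_s: 8.48
eef_pos: [562.8, 223.6, 182.7]
ee_rot: [0.0, 0.981, 0.195, -0.001]
force: [0.3, 0.3, -4.8]
grip_width: 0.266
```

```bash
python3 - <<'E'
from o2 import *
p=readout.sense();print(p["eef_pos"],p["force"])
im=cams.capture("scene")[:,:,::-1];im=np.clip(255*(im/160.)**.7,0,255).astype(np.uint8);cv2.imwrite("pics/s3e.png",im)
overlay(im,"scene",[],(370,430,210,265),8,"g6.png")
show("pics/s3e.png",562.8,225.5,-25,p["eef_pos"][2]-62,"g7.png",(370,430,210,265))
cv2.imwrite("pics/g9.png",cv2.resize(np.hstack([cv2.imread("pics/g6.png")[:440,50:430],cv2.imread("pics/g7.png")[:440,50:430]]),None,fx=1.05,fy=1.05))
E
```

```text
[562.84994468 223.55501279 182.73589718] [ 0.2985064   0.27180839 -4.82013073]
```

View pics/g9.png

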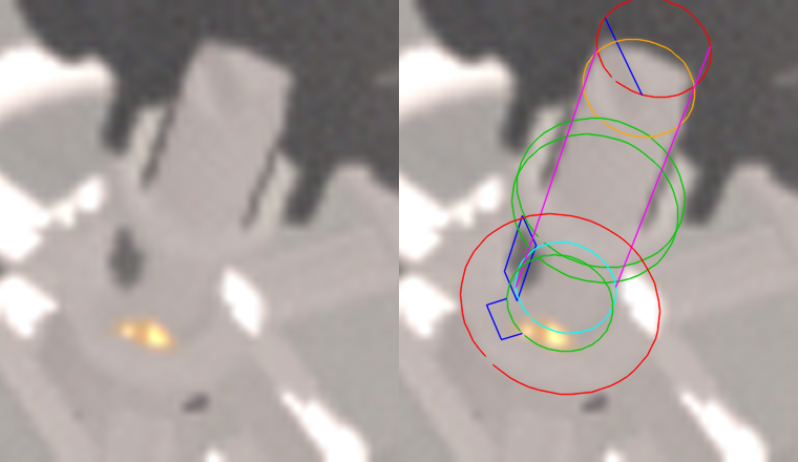

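Request:
carry_out(steps=[0, 0, 0.4, 0, 0, 0, -1, 0, 0, 0.3, 0, 0, 0, -1, 0, 0, 0.3, 0, 0, 0, -1, 0, 0, 0, 0, 0, 0, -1])

```text
time_s: 8.87
eef_pos: [562.8, 224.0, 172.7]
ee_rot: [0.0, 0.981, 0.195, -0.0]
force: [-0.0, -0.7, -4.4]
grip_width: 0.265
```

Request:
carry_out(steps=[0, 0, 0.2, 0, 0, 0, -1, 0, 0, 0.2, 0, 0, 0, -1, 0, 0, 0.2, 0, 0, 0, -1, 0, 0, 0, 0, 0, 0, -1])

```text
time_s: 9.2
eef_pos: [562.9, 224.0, 166.9]
ee_rot: [0.0, 0.981, 0.195, -0.0]
force: [0.8, -0.4, -4.6]
grip_width: 0.263
```

Request:
carry_out(steps=[0, 0, 0.2, 0, 0, 0, -1, 0, 0, 0.2, 0, 0, 0, -1, 0, 0, 0.2, 0, 0, 0, -1, 0, 0, 0.1, 0, 0, 0, -1, 0, 0, 0, 0, 0, 0, -1])

```text
time_s: 9.62
eef_pos: [563.1, 224.2, 160.1]
ee_rot: [-0.0, 0.981, 0.195, 0.0]
force: [1.1, 1.6, -5.1]
grip_width: 0.264
```

Request:
carry_out(steps=[0, 0, 0.2, 0, 0, 0, -1, 0, 0, 0.2, 0, 0, 0, -1, 0, 0, 0.2, 0, 0, 0, -1, 0, 0, 0, 0, 0, 0, -1])

```text
time_s: 9.95
eef_pos: [563.1, 224.2, 153.9]
ee_rot: [-0.0, 0.981, 0.195, 0.0]
force: [2.5, 2.1, -4.9]
grip_width: 0.265
```

Request:
carry_out(steps=[0.03, 0, 0.25, 0, 0, 0, -1, 0, 0, 0.25, 0, 0, 0, -1, 0, 0, 0.25, 0, 0, 0, -1, 0, 0, 0.25, 0, 0, 0, -1, 0, 0, 0, 0, 0, 0, -1], grip_force=100)

```text
time_s: 10.37
eef_pos: [563.2, 224.2, 143.7]
ee_rot: [-0.0, 0.981, 0.195, -0.0]
force: [2.9, 2.8, -7.4]
grip_width: 0.263
```

Request:
carry_out(steps=[0.03, 0, 0.25, 0, 0, 0, -1, 0, 0, 0.25, 0, 0, 0, -1, 0, 0, 0.25, 0, 0, 0, -1, 0, 0, 0, 0, 0, 0, -1])

```text
time_s: 10.7
eef_pos: [563.6, 224.3, 137.3]
ee_rot: [-0.0, 0.981, 0.195, 0.0]
force: [-0.9, 1.8, 5.9]
grip_width: 0.261
```

Spring is being compressed (net force rose about 11 N). Continue to the collar seat.

Request:
carry_out(steps=[0, 0, 0.2, 0, 0, 0, -1, 0, 0, 0.2, 0, 0, 0, -1, 0, 0, 0.2, 0, 0, 0, -1, 0, 0, 0.1, 0, 0, 0, -1, 0, 0, 0, 0, 0, 0, -1])

```text
time_s: 11.12
eef_pos: [563.8, 224.4, 131.3]
ee_rot: [0.0, 0.981, 0.195, 0.001]
force: [-3.4, 1.7, 8.4]
grip_width: 0.259
```

Request:
carry_out(steps=[0, 0, 0.1, 0, 0, 0, -1, 0, 0, 0.1, 0, 0, 0, -1, 0, 0, 0.1, 0, 0, 0, -1, 0, 0, 0, 0, 0, 0, -1, 0, 0, 0, 0, 0, 0, -1])

```text
time_s: 11.53
eef_pos: [563.9, 224.4, 131.1]
ee_rot: [0.0, 0.981, 0.195, 0.002]
force: [-11.8, -0.8, 29.2]
grip_width: 0.26
```

Request:
carry_out(steps=[-0.05, -0.02, 0, 0, 0, 0, -1, 0, 0, 0, 0, 0, 0, -1, 0, 0, 0, 0, 0, 0, -1, 0, 0, 0, 0, 0, 0, -1, 0, 0, 0, 0, 0, 0, -1, 0, 0, 0, 0, 0, 0, -1])

```text
time_s: 12.03
eef_pos: [563.9, 224.4, 131.1]
ee_rot: [0.0, 0.981, 0.195, 0.002]
force: [-8.8, -0.7, 26.3]
grip_width: 0.257
```

```bash
python3 - <<'E'
from o2 import *
p=readout.sense();print(p["time_s"],p["eef_pos"],p["force"],p["wrist_torque"],p["grip_width"])
im=cams.capture("scene")[:,:,::-1];cv2.imwrite("pics/s4.png",im);im=np.clip(255*(im/160.)**.7,0,255).astype(np.uint8);cv2.imwrite("pics/s4e.png",im)
overlay(im,"scene",[],(370,430,210,265),8,"g6.png")
show("pics/s4e.png",562.8,225.5,-25,69,"g7.png",(370,430,210,265))
cv2.imwrite("pics/g10.png",cv2.resize(np.hstack([cv2.imread("pics/g6.png")[:440,50:430],cv2.imread("pics/g7.png")[:440,50:430]]),None,fx=1.05,fy=1.05))
E
```

```text
12.0333 [563.9033168  224.39526532 131.06635485] [-8.80231022 -0.72773831 26.30943631] [ 3.86913128e-04  1.70757846e+00 -3.23535195e-03] 0.2568327755881493
```

View pics/g10.png

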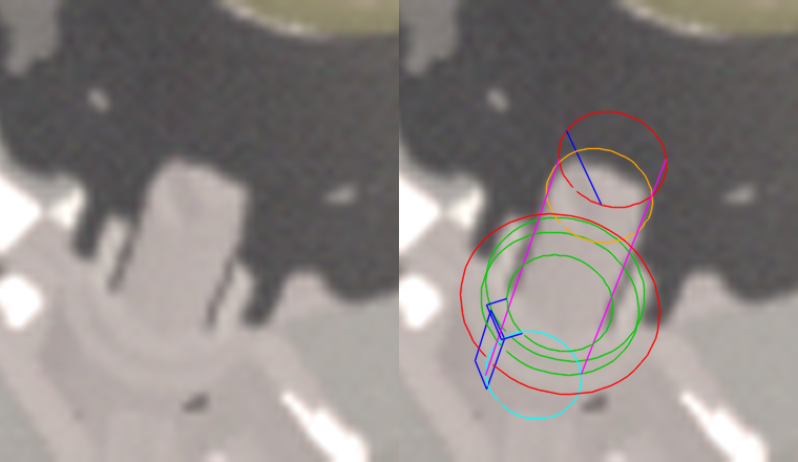

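View pics/s4.png

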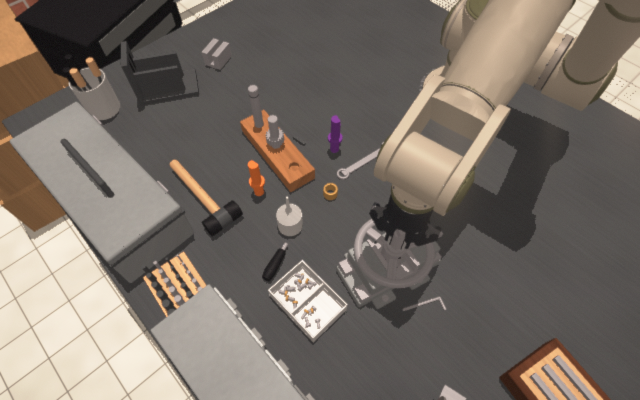

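```bash
python3 -c "
from rig import finish_job,readout
print(readout.sense()['force'],readout.sense()['grip_width']);print(finish_job())"
```

```text
[-8.43060512 -0.58264429 27.0615328 ] 0.25721341074457366
the job is handed in; nothing more can be done
None
```

The keyed shaft is in the handwheel hub with its key in the keyway and its collar down on the hub face. The arm is still gripping it and pressing down. I handed the job in at about 12 s of the 48 s allowed.

**How it went:** I lifted the shaft out of the block, turned it 59° so the key lined up with the keyway, and pushed it straight down. The key went in without catching, so I did not have to search for the keyway.

**Last checks:**
- **Depth:** the tool stopped at z = 131.1 mm; I had worked out 131 mm for fully home. When I commanded 3 mm more it went down only 0.2 mm, and the upward force rose from 8 N to about 27 N. That fits the collar being on the hub with the spring compressed.
- **Grip:** it was set to 100 N, and the fingers stayed steady on the journal.
- **Camera:** the last picture shows the collar on the hub with no visible gap. The other two shafts are still standing in the block, and the loose items I could see had not visibly moved.

**Less certain:**
- **Sideways load:** a force of about 8.5 N along x and a wrist moment of about 1.7 N m remain. A 0.5 mm correction only partly eased them.
- **Camera disagreement:** the two cameras differed by about 5 mm on absolute position. I relied on the shaft-to-hub offset, where they agreed to about 1 mm.
- **Not measured directly:** the spring travel and the final key angle are worked out from the depth and forces. The palm hides the shaft's flatted end, and the key is inside the bore.

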